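Pull the filter plate from the fume unit and show it to the inspection camera

TASK

Lift the flap of the grey fume filter unit and leave it standing open (upright or leaning back), then draw the thin mesh filter plate out of its slot by its pull tab, leaving the thick cartridge in the other slot. Carry the plate to the inspection camera and hold it upright and still with one broad face squarely towards the lens, the middle of the framed mesh level with the lens, straight in front of it and about 90 mm from it; do not bump the camera or disturb anything else on the bench. Finish while still holding the plate there in the gripper: do not put it down or let go.

Things in the scene. Friction and masses are not known exactly. Their poses are not given: they have to be found in the camera images.
- extractor: Grey sheet-metal fume filter unit, fixed, 170 (x) by 250 (y) by 120 mm high, walls and floor 6 mm, open-topped under its flap. Origin: centre of its underside; +x from grilled front to hinge side. Two slots run along its x at y = +50 and -50 mm (middle at x = -12 mm) between ribs 40 mm above the inner floor; one holds the filter plate, the other the thick cartridge, either way round.
- flap (a joint): Hinge angle of the unit's flap, rad: 0 shut (level), 1.57 upright, 1.8 at its stop, leaning back. May start slightly ajar. Stiff friction hinge: it stays where it is left and takes about 4 N at the grip to lift. The flap is 170 by 250 by 6 mm and covers the whole unit.
- flap_grip (a point): Where to pinch the flap's black grip lug, 28 mm above the flap's outer face. The lug is 14 (unit's x) by 20 (unit's y) by 42 mm tall, square to the flap near its front edge, 150 mm from the hinge line. It turns with the flap; pinched across its 20 mm width (along the unit's y) it can pivot between the fingers.
- flap_hinge (a point): Middle of the flap's hinge line at the unit's far top edge, 120 mm above the bench; the line runs along the unit's y. With the flap shut, flap_grip is 150 mm from here towards the unit's front (-x) and 34 mm higher.
- filter_mid (a point): Centre of the filter plate's framed mesh: thin aluminium frame with dark mesh, 110 mm long (its x), 8 mm thick (its y), 70 mm high (its z, up), about 0.14 kg; broad faces look along its +y and -y. At the start it stands in its slot with about 1.5 mm play, axes parallel to the unit's, hidden beneath the flap.
- filter_tab (a point): Centre of the filter plate's pull tab, 50 mm straight above filter_mid: a plain upright block 24 (x) by 10 (y, thickness) by 30 mm high on the middle of the plate's top edge. At the start this point is 91 mm above the bench, 29 mm below the unit's rim.
- cartridge_mid (a point): Centre of the thick part of the other cartridge, a grey block 110 by 34 by 30 mm with pleats on top and no tab, top 76 mm above the bench. It stays where it is.
- camera: The inspection camera on a fixed stand: foot 90 by 100 mm, post, black head 75 by 55 by 55 mm with a round lens 44 mm across, its top 218 mm above the bench. Origin at the underside of the stand; the lens looks along its -x; z up.
- lens (a point): Centre of the lens's front face, 190 mm above the bench; its -x is the viewing direction.
- view_point (a point): The point in free air 90 mm straight out from the lens, at lens height (190 mm), where the middle of the framed mesh is to be held. Axes as the camera's: x is along the line of sight.
- parts_tray: White foam tray with rows of small metal parts, 130 by 170 by 27 mm, on the bench. Leave it. Origin under its centre.
- mug: White lidded mug, 78 mm across, 108 mm high. Leave it.
- pliers: Pliers with orange handles, about 180 mm long, lying flat. Leave them.
- screwdriver: Screwdriver lying on the bench. Leave it.
- solvent_bottle: White bottle, 60 mm across, 150 mm high. Leave it.
- screw_jar: Clear jar with black cap, 56 mm across, 60 mm high. Leave it.
There are look-alikes about, which are no part of the job. There is more than one size of the camera; the job needs the largest.

How it is judged:
By the outcome, as a careful person would: the job done as asked, in the order asked, and still so for the second after the job is handed in, while the arm keeps its last pose, push and grip.
It also fails if it takes over 58 s, if anything falls off the work surface, if the arm or the gripper's body presses on something with over 40 N, if the wrist force passes 120 N, or if a joint passes its speed limit or range.

ROBOT

A 6-joint arm with a two-finger parallel gripper is mounted at the origin on the work surface. World frame = base frame: x ahead of the robot, y to its left, z up, the work surface at z = 0. Lengths are in mm, angles in rad, forces in N, time in s.
With the tool pointing down it reaches from about 275 to 750 mm from the base axis. Payload 10.2 kg.
Tool frame: the origin (TCP) lies on the centre line of the jaws, within the pads' length; the fingertips stand 17 mm ahead of it and the grasp point (between the pads) lies 2 mm behind it; z points along the fingers, y is the line along which they close (so a half turn about z gives the same grasp; the last joint's range is limited). The gripper opens to 85 mm and grips with 20 to 120 N. Pads are 22 mm wide; open, the fingers measure 114 mm over their backs; the gripper's body (76 mm by 85 mm) begins 54 mm behind the grasp point. The pads swing forward as they close: fully open they stand 13 mm farther back than shut.
Start: joints at [1.03, 0.313, 1.498, -0, 1.331, -0.223], TCP at [164.064, 498.713, 248.294] pointing down, gripper open.
Joint ranges: [-2.94, 2.94], [-0.97, 2.17], [0.19, 2.56], [-1.23, 4.37], [0.02, 3.11], [-2.88, 2.88]. Speed limits (rad/s): [2.39, 2.39, 3.01, 3.14, 3.14, 3.14].

INTERFACE

Orientations are given as a unit quaternion [w, x, y, z].
In Python, from rig import ctrl gives the robot as it stands. The module is installed in compiled form; this text tells all that it offers.
- The arm moves only by the shell command python3 -m jog 'ROWS' [FORCE]. ROWS is JSON, a list of rows, each an object with "delta_pos": the shift along the world's x, y, z in mm, a list of three; "angular": the turn, a rotation vector about the world's x, y, z in rad, a list of three; "fingers": the opening, from 0 (shut) to 1 (fully open). In form: [{"delta_pos": [tx, ty, tz], "angular": [rx, ry, rz], "fingers": fingers}, ...]. A call has 1 to 10 rows; each row is the pose to reach, as a shift and turn from the pose commanded when the call began; what a row does not reach only later rows make up. A row lasts 1/8 s, in which the tool goes at most 62.5 mm and 10.7 degrees, less where a joint would pass 70% of its speed; a pose out of reach is approached as far as the arm can. A call with a gripper value outside its range is refused whole. The fingers move at their own pace and stop on an object; FORCE is the grip in N (left out, the last holds). Time passes only in rows, so rows that repeat a pose let the fingers close. It gives the time, the measured TCP pose, the force, the opening and the grip force at its end, in the units of the state.
- ctrl.sense(): the state, without advancing time (a new reading comes with each control period).
- ctrl.capture(name): name is "side" or "top" or "wrist"; returns a dict with "pixels" (384x512x3 uint8, blue, green, red), "fx", "fy", "cx", "cy" (pixels), "R" (3x3) and "t" (3): a world point X has camera coordinates R X + t. Camera axes: x right, y down, z forward; pixel columns grow to the right and rows downward; lengths in mm; the calibration is good to about 2 mm. The wrist camera is an equidistant fisheye: a pixel r from the principal point sees the ray r / f radians off the axis. A picture is of the moment at which its call begins. There is no depth.
- ctrl.finish_job(): hands the job in; it is judged then, once.
The state is a dict: "time_s": time; "joints": joint angles; "dq": joint speeds; "tau": joint torques, N m; "eef_pos": TCP position; "ee_rot": TCP orientation; "force": force on the tool from outside, world axes, zero at the start; "wrist_torque": the same for the moment, N m; "grip_width": opening from 0.0 (shut) to 1.0 (fully open); "grip_force": force on a finger pad.
Only numpy, scipy, OpenCV 4.12 (cv2) and the standard library are available. Lean on these libraries where they do the work, as an engineer would, in place of code of your own. Each camera call takes 0.05 s, during which the arm holds its last target. There are 200 camera calls.

## Working session

There is one attempt and no reset: what is moved stays moved. The work goes in short steps, Python scripts to look and compute and a shell command to move; the robot and the scene stay as the last step left them, time stands still between calls to the robot, and variables do not carry over. Pictures are saved under pics/ and viewed, at most 10 in all, crops included, and the job is handed in when it is done.

```bash
mkdir -p pics; python3 - <<'E'
from rig import ctrl
import cv2,numpy as np
for n in("top","side"):
    c=ctrl.capture(n);cv2.imwrite(f"pics/{n}0.png",c["pixels"])
    R=np.array(c["R"]);t=np.array(c["t"])
    print(n,c["fx"],c["fy"],c["cx"],c["cy"],R.round(3).tolist(),t.round(1).tolist(),(-R.T@t).round(0))
print(ctrl.sense())
E
```

```text
top 425.8402012357863 425.8402012357863 257.7896637343357 184.35625167887022 [[-0.01, -1.0, 0.018], [-0.982, 0.006, -0.187], [0.187, -0.019, -0.982]] [-24.3, 570.4, 1216.6] [ 332.   -4. 1302.]
side 402.776437852507 402.776437852507 254.97002531220664 192.84539349727368 [[-0.994, -0.105, -0.009], [-0.065, 0.671, -0.738], [0.084, -0.734, -0.674]] [533.7, 138.5, 1295.3] [431. 914. 980.]
{'time_s': 0.1, 'joints': array([ 1.02958556e+00,  3.13381140e-01,  1.49834943e+00,  1.90949837e-05,
        1.33099629e+00, -2.23370476e-01]), 'dq': array([-0.00056499, -0.00095002, -0.00070422, -0.0012967 , -0.00180905,
       -0.00028411]), 'tau': array([ 3.22515531e-03, -4.12894285e+01, -2.60138959e+01, -1.81415844e-04,
        3.05201793e-03, -3.57994611e-05]), 'eef_pos': array([163.95495346, 498.52631163, 247.80329287]), 'ee_rot': array([-2.20159446e-04,  1.58254269e-01,  9.87398230e-01, -5.22705834e-04]), 'force': array([0.09357113, 0.0554843 , 0.35894929]), 'wrist_torque': array([ 0.04382415,  0.00829121, -0.00334371]), 'grip_force': 0.0, 'grip_width': 0.9982002906321219}
```

View pics/top0.png

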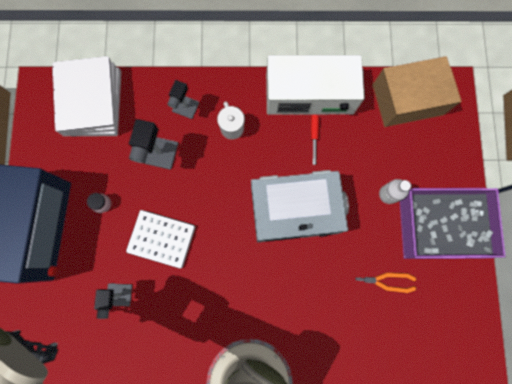

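View pics/side0.png

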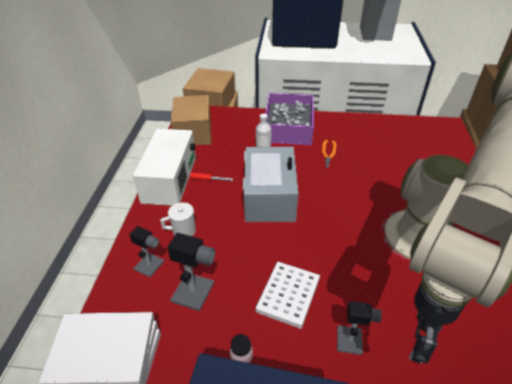

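```bash
python3 - <<'E'
import cv2,numpy as np
t=cv2.imread("pics/top0.png");s=cv2.imread("pics/side0.png")
f=lambda im,x,y,w,h:cv2.resize(im[y:y+h,x:x+w],(400,300),interpolation=cv2.INTER_CUBIC)
a=np.vstack([np.hstack([f(t,240,160,120,90),f(t,110,105,100,75)]),np.hstack([f(s,220,140,120,90),f(s,150,225,120,90)])])
cv2.imwrite("pics/crop1.png",a)
E
```

```text
(no output)
```

View pics/crop1.png

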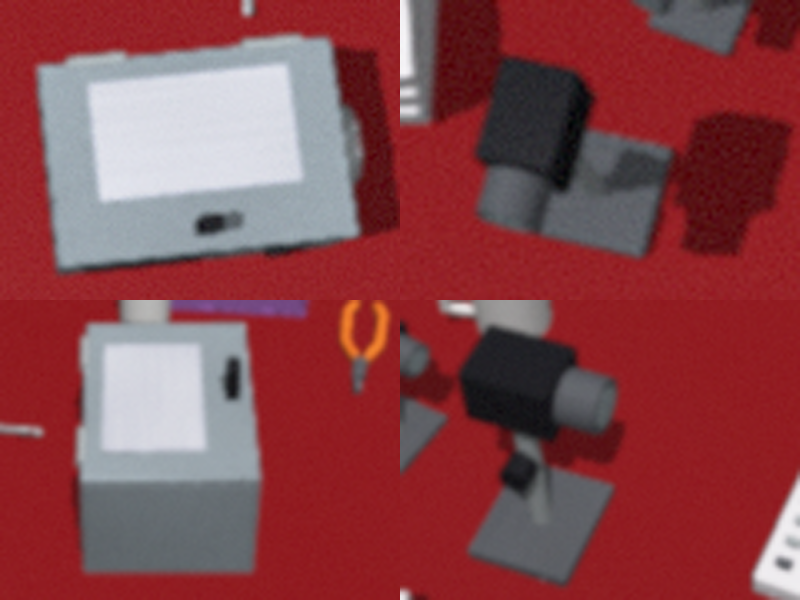

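```bash
cat >h.py <<'E'
import numpy as np,cv2
from rig import ctrl
def cal(n):
    c=ctrl.capture(n);return c
def ray(c,p):
    R=np.array(c["R"]);t=np.array(c["t"]);d=R.T@np.array([(p[0]-c["cx"])/c["fx"],(p[1]-c["cy"])/c["fy"],1]);return -R.T@t,d/np.linalg.norm(d)
def onz(c,p,z):
    o,d=ray(c,p);return o+d*(z-o[2])/d[2]
def tri(c1,p1,c2,p2):
    o1,d1=ray(c1,p1);o2,d2=ray(c2,p2)
    s=np.linalg.lstsq(np.c_[d1,-d2],o2-o1,rcond=None)[0];a=o1+s[0]*d1;b=o2+s[1]*d2
    return (a+b)/2,np.linalg.norm(a-b)
E
python3 - <<'E'
from h import *
T=cal("top");S=cal("side")
P1=lambda x,y:(240+x*.3-.35,160+y*.3-.35)
P2=lambda x,y:(110+(x-400)*.25-.37,105+y*.25-.37)
P3=lambda x,y:(220+x*.3-.35,140+(y-300)*.3-.35)
P4=lambda x,y:(150+(x-400)*.3-.35,225+(y-300)*.3-.35)
np.set_printoptions(precision=1,suppress=True)
print("flap top"); 
for p in[(38,66),(330,38),(358,235),(58,270)]:print(onz(T,P1(*p),126))
print("flap side")
for p in[(88,324),(245,324),(261,479),(83,479)]:print(onz(S,P3(*p),126))
print("tri");
for a,b in zip([(38,66),(330,38),(358,235),(58,270)],[(83,479),(88,324),(245,324),(261,479)]):print(tri(T,P1(*a),S,P3(*b)))
print("unit bottom side",onz(S,P3(85,573),0),onz(S,P3(252,573),0))
print("lug top top",onz(T,P1(205,224),168),"side",onz(S,P3(232,362),168), tri(T,P1(208,224),S,P3(232,362)))
print("foot top");
for p in[(672,150),(648,258),(545,230)]:print(onz(T,P2(*p),8))
print("foot side");
for p in[(500,462),(613,485),(565,580),(470,550)]:print(onz(S,P4(*p),8))
print("lens", tri(T,P2(508,222),S,P4(592,372)), tri(T,P2(480,214),S,P4(592,426)))
print("lens front centre side at z=190",onz(S,P4(600,403),190))
print("head top: top");
for p in[(502,58),(592,85),(562,190),(480,158)]:print(onz(T,P2(*p),218))
print("head top: side");
for p in[(490,328),(577,350),(555,405),(463,378)]:print(onz(S,P4(*p),218))
E
```

```text
flap top
[570.7  -8.6 126. ]
[ 593.5 -257.4  126. ]
[ 426.  -273.1  126. ]
[399.3 -23.9 126. ]
flap side
[ 595.  -256.7  126. ]
[ 426.6 -272.5  126. ]
[402.8 -26.5 126. ]
[569.6 -10.4 126. ]
tri
(array([569.8,  -8.6, 127.8]), np.float64(0.973223081476001))
(array([ 594.5, -257.7,  125.1]), np.float64(1.488603044098492))
(array([ 426.3, -273.3,  125.4]), np.float64(0.585576934325718))
(array([401.1, -24. , 128. ]), np.float64(3.700192671515144))
unit bottom side [570.6  -8.    0. ] [403.8 -24.3   0. ]
lug top top [ 432.4 -141.1  168. ] side [ 437.4 -149.2  168. ] (array([ 434.7, -143.2,  172.2]), np.float64(5.311185914705542))
foot top
[715.7 220.9   8. ]
[628.8 237.2   8. ]
[651.6 317.7   8. ]
foot side
[735.6 226.    8. ]
[631.8 240.1   8. ]
[654.1 335.9   8. ]
[738.9 316.1   8. ]
lens (array([613.7, 290.2, 217.8]), np.float64(16.23682055050785)) (array([618.6, 316.3, 189.6]), np.float64(1.1480785973346028))
lens front centre side at z=190 [617.3 294.7 190. ]
head top: top
[717.4 298.5 218. ]
[698.4 238.3 218. ]
[626.6 255.4 218. ]
[648.6 309.8 218. ]
head top: side
[707.7 253.6 218. ]
[637.3 268.8 218. ]
[642.6 321.6 218. ]
[715.2 303.6 218. ]
```

```bash
python3 -m jog '[{"delta_pos":[40,-90,50],"angular":[0,0,0.1],"fingers":1},{"delta_pos":[269,-646,50],"angular":[0,0,0.412],"fingers":1},{"delta_pos":[269,-646,50],"angular":[0,0,0.412],"fingers":1},{"delta_pos":[269,-646,50],"angular":[0,0,0.412],"fingers":1},{"delta_pos":[269,-646,50],"angular":[0,0,0.412],"fingers":1},{"delta_pos":[269,-646,50],"angular":[0,0,0.412],"fingers":1},{"delta_pos":[269,-646,50],"angular":[0,0,0.412],"fingers":1},{"delta_pos":[269,-646,50],"angular":[0,0,0.412],"fingers":1},{"delta_pos":[269,-646,50],"angular":[0,0,0.412],"fingers":1},{"delta_pos":[269,-646,50],"angular":[0,0,0.412],"fingers":1}]' 30
```

```text
time_s: 1.45
eef_pos: [398.5, -64.9, 295.5]
ee_rot: [0.0, -0.047, 0.999, -0.0]
force: [1.3, 0.8, 0.5]
grip_width: 0.998
grip_force: 0.0
```

```bash
python3 -m jog '[{"delta_pos":[17,-40,0],"angular":[0,0,0],"fingers":1},{"delta_pos":[30,-72,-20],"angular":[0,0,0],"fingers":1},{"delta_pos":[30,-72,-50],"angular":[0,0,0],"fingers":1},{"delta_pos":[30,-72,-50],"angular":[0,0,0],"fingers":1},{"delta_pos":[30,-72,-50],"angular":[0,0,0],"fingers":1}]'; python3 - <<'E'
from h import *
for n in("wrist","side"):
    c=cal(n);cv2.imwrite(f"pics/{n}1.png",c["pixels"])
w=cv2.imread("pics/wrist1.png");s=cv2.imread("pics/side1.png")
cv2.imwrite("pics/v1.png",np.hstack([cv2.resize(w,(400,300)),cv2.resize(s[100:235,190:370],(400,300))]))
s=ctrl.sense();print(s["eef_pos"],s["joints"])
E
```

```text
time_s: 2.08
eef_pos: [428.5, -134.6, 246.4]
ee_rot: [0.001, -0.047, 0.999, -0.0]
force: [0.3, -0.3, 0.3]
grip_width: 1.004
grip_force: 0.0
[ 428.53880119 -134.60249573  246.53470694] [-5.66236105e-01  1.45096137e-01  1.71493337e+00 -3.90636716e-06
  1.27930182e+00 -2.23181628e+00]
```

View pics/v1.png

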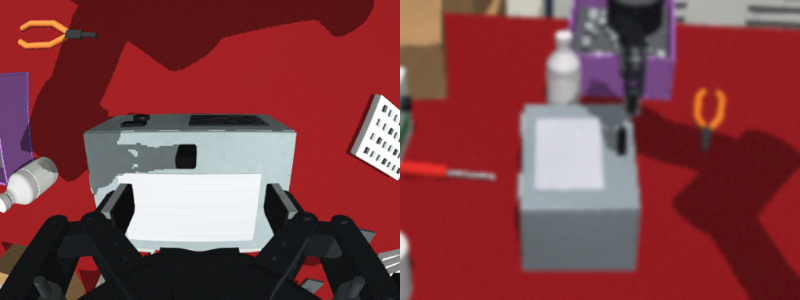

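```bash
python3 - <<'E'
from h import *
c=cal("wrist")
im=c["pixels"]
def wray(p):
    v=np.array([p[0]-c["cx"],p[1]-c["cy"]]);r=np.hypot(*v);a=r/c["fx"]
    d=np.r_[np.sin(a)*v/r,np.cos(a)];R=np.array(c["R"]);return -R.T@np.array(c["t"]),R.T@d
m=(im.max(2)<45).astype(np.uint8)
n,l,st,ce=cv2.connectedComponentsWithStats(m)
for i in range(1,n):
    x,y,w,h,a=st[i]
    if a>60 and 130<y<230 :print(st[i],ce[i])
for p in [(224,185),(251,185),(224,215),(251,215)]:
  for z in(126,168):
    o,d=wray(p);print(p,(o+d*(z-o[2])/d[2]).round(1))
print(o)
E
```

```text
[155 146  37  16 352] [174.69318182 154.90909091]
[ 242  147  102   13 1080] [287.42314815 153.08703704]
[225 185  26  30 729] [238.06447188 199.99725652]
(224, 185) [ 430.9 -160.4  126. ]
(224, 185) [ 418.1 -157.   168. ]
(251, 185) [ 428.7 -137.   126. ]
(251, 185) [ 416.3 -137.6  168. ]
(224, 215) [ 458.9 -158.6  126. ]
(224, 215) [ 441.4 -155.5  168. ]
(251, 215) [ 456.5 -134.5  126. ]
(251, 215) [ 439.4 -135.5  168. ]
[ 355.97637316 -140.47575799  372.48069465]
```

```bash
python3 -m jog '[{"delta_pos":[5,-12,-20],"angular":[0,0,0],"fingers":1},{"delta_pos":[5,-12,-50],"angular":[0,0,0],"fingers":1},{"delta_pos":[5,-12,-80],"angular":[0,0,0],"fingers":1},{"delta_pos":[5,-12,-91],"angular":[0,0,0],"fingers":1},{"delta_pos":[5,-12,-91],"angular":[0,0,0],"fingers":0.6},{"delta_pos":[5,-12,-91],"angular":[0,0,0],"fingers":0},{"delta_pos":[5,-12,-91],"angular":[0,0,0],"fingers":0},{"delta_pos":[5,-12,-91],"angular":[0,0,0],"fingers":0},{"delta_pos":[5,-12,-91],"angular":[0,0,0],"fingers":0},{"delta_pos":[5,-12,-91],"angular":[0,0,0],"fingers":0}]' 30
```

```text
time_s: 3.48
eef_pos: [433.3, -147.1, 154.5]
ee_rot: [0.0, -0.047, 0.999, -0.0]
force: [-0.8, -5.2, 2.1]
grip_width: 0.228
grip_force: 35.5
```

```bash
python3 - <<'E'
import numpy as np
y=.095;r0=np.array([-150,36.]) # tcp rel hinge(x,z), TCP z~156
for th in np.arange(.1,1.75,.1):
    c,s=np.cos(th),np.sin(th)
    x=r0[0]*c+r0[1]*s;z=-r0[0]*s+r0[1]*c
    dx=x-r0[0];dz=z-r0[1];print(round(th,2),round(dx*np.cos(y)),round(dx*np.sin(y)),round(dz))
E
```

```text
0.1 4 0 15
0.2 10 1 29
0.3 17 2 43
0.4 26 2 56
0.5 35 3 68
0.6 46 4 78
0.7 58 6 88
0.8 71 7 97
0.9 85 8 104
1.0 99 9 110
1.1 114 11 114
1.2 129 12 117
1.3 144 14 118
1.4 159 15 118
1.5 175 17 116
1.6 190 18 113
1.7 204 19 108
```

```bash
python3 -m jog '[{"delta_pos":[4,0,15],"angular":[0,0,0],"fingers":0},{"delta_pos":[10,1,29],"angular":[0,0,0],"fingers":0},{"delta_pos":[17,2,43],"angular":[0,0,0],"fingers":0},{"delta_pos":[26,2,56],"angular":[0,0,0],"fingers":0},{"delta_pos":[35,3,68],"angular":[0,0,0],"fingers":0},{"delta_pos":[46,4,78],"angular":[0,0,0],"fingers":0},{"delta_pos":[58,6,88],"angular":[0,0,0],"fingers":0},{"delta_pos":[71,7,97],"angular":[0,0,0],"fingers":0}]'
```

```text
time_s: 4.47
eef_pos: [503.6, -140.2, 250.7]
ee_rot: [-0.002, -0.047, 0.999, -0.0]
force: [-1.1, -6.9, -6.3]
grip_width: 0.227
grip_force: 30.8
```

```bash
python3 -m jog '[{"delta_pos":[14,1,7],"angular":[0,0,0],"fingers":0},{"delta_pos":[28,2,13],"angular":[0,0,0],"fingers":0},{"delta_pos":[43,4,17],"angular":[0,0,0],"fingers":0},{"delta_pos":[58,5,20],"angular":[0,0,0],"fingers":0},{"delta_pos":[73,7,21],"angular":[0,0,0],"fingers":0},{"delta_pos":[88,8,21],"angular":[0,0,0],"fingers":0},{"delta_pos":[104,10,19],"angular":[0,0,0],"fingers":0},{"delta_pos":[119,11,16],"angular":[0,0,0],"fingers":0},{"delta_pos":[130,12,12],"angular":[0,0,0],"fingers":0},{"delta_pos":[130,12,12],"angular":[0,0,0],"fingers":0}]'
```

```text
time_s: 5.72
eef_pos: [635.0, -127.5, 263.4]
ee_rot: [0.001, -0.047, 0.999, -0.0]
force: [2.1, -1.5, 3.9]
grip_width: 0.229
grip_force: 31.0
```

```bash
python3 -m jog '[{"delta_pos":[0,0,0],"angular":[0,0,0],"fingers":0.6},{"delta_pos":[0,0,0],"angular":[0,0,0],"fingers":0.6},{"delta_pos":[0,0,25],"angular":[0,0,0],"fingers":0.6},{"delta_pos":[0,0,60],"angular":[0,0,0],"fingers":0.6},{"delta_pos":[0,0,90],"angular":[0,0,0],"fingers":0.6},{"delta_pos":[-60,-5,90],"angular":[0,0,0],"fingers":0.6},{"delta_pos":[-120,-12,90],"angular":[0,0,0],"fingers":0.6},{"delta_pos":[-180,-15,90],"angular":[0,0,0],"fingers":0.6},{"delta_pos":[-200,-15,90],"angular":[0,0,0],"fingers":0.6},{"delta_pos":[-200,-15,90],"angular":[0,0,0],"fingers":0.6}]'; python3 - <<'E'
from h import *
for n in("wrist","side","top"):
    c=cal(n);cv2.imwrite(f"pics/{n}2.png",c["pixels"])
w=cv2.imread("pics/wrist2.png");s=cv2.imread("pics/side2.png");t=cv2.imread("pics/top2.png")
cv2.imwrite("pics/v2.png",np.vstack([np.hstack([cv2.resize(w,(400,300)),cv2.resize(s[100:235,190:370],(400,300))]),np.hstack([cv2.resize(t[145:265,220:380],(400,300)),cv2.resize(w[100:340,100:420],(400,300))])]))
print(ctrl.sense()["eef_pos"])
E
```

```text
time_s: 6.98
eef_pos: [433.4, -142.6, 353.8]
ee_rot: [0.0, -0.047, 0.999, -0.0]
force: [0.1, 0.6, 1.0]
grip_width: 0.603
grip_force: 0.0
[ 434.86228389 -142.69265081  353.03227602]
```

View pics/v2.png

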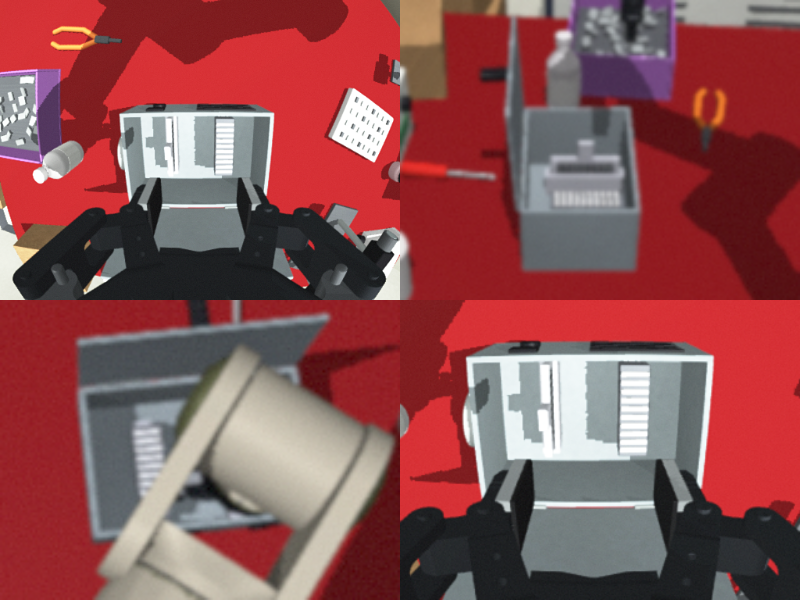

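```bash
python3 - <<'E'
from h import *
S=cal("side");W=cal("wrist")
P=lambda x,y:(190+(x-400)*.45-.27,100+y*.45-.27)
# tab top corners in side crop
for p,z in[((585,150),91),((578,140),106),((593,140),106)]:print(onz(S,P(*p),z).round(1))
im=W["pixels"];cv2.imwrite("pics/c3.png",cv2.resize(im[140:240,140:300],(800,500),interpolation=cv2.INTER_CUBIC))
cv2.imwrite("pics/c3b.png",cv2.resize(S["pixels"][150:210,230:310],(800,600),interpolation=cv2.INTER_CUBIC))
a=cv2.resize(im[140:240,140:290],(600,400),interpolation=cv2.INTER_CUBIC)
E
python3 - <<'E'
import cv2,numpy as np
a=cv2.imread("pics/c3.png");b=cv2.imread("pics/c3b.png")
cv2.imwrite("pics/c4.png",np.hstack([a[0:500,0:400],cv2.resize(b,(400,300))[:].repeat(1,0) if 0 else np.vstack([cv2.resize(b,(400,300)),np.zeros((200,400,3),np.uint8)])]))
E
```

```text
[ 492.6 -192.9   91. ]
[ 504.4 -198.2  106. ]
[ 480.9 -200.5  106. ]
```

View pics/c4.png

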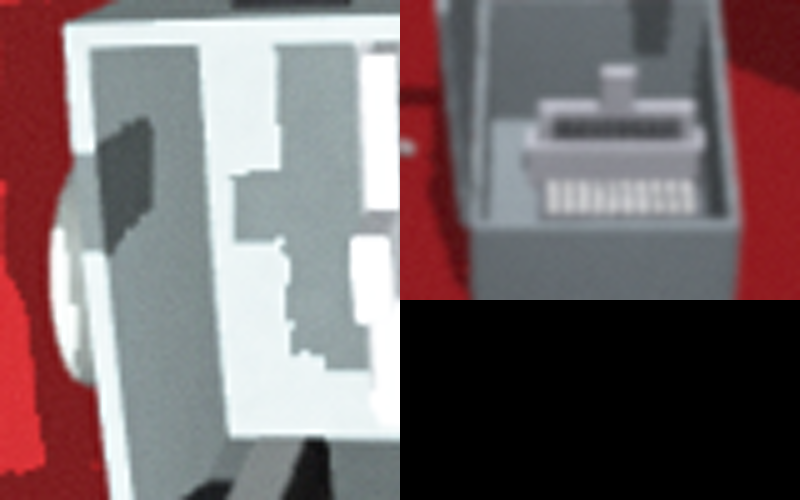

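```bash
python3 -m jog '[{"delta_pos":[30,-25,-30],"angular":[0,0,0],"fingers":0.5},{"delta_pos":[56,-49,-80],"angular":[0,0,0],"fingers":0.5},{"delta_pos":[56,-49,-130],"angular":[0,0,0],"fingers":0.5},{"delta_pos":[56,-49,-170],"angular":[0,0,0],"fingers":0.5},{"delta_pos":[56,-49,-190],"angular":[0,0,0],"fingers":0.5},{"delta_pos":[56,-49,-190],"angular":[0,0,0],"fingers":0.5},{"delta_pos":[56,-49,-190],"angular":[0,0,0],"fingers":0.5}]'; python3 - <<'E'
from h import *
for n in("wrist","side"):
    c=cal(n);cv2.imwrite(f"pics/{n}5.png",c["pixels"])
w=cv2.imread("pics/wrist5.png");s=cv2.imread("pics/side5.png")
cv2.imwrite("pics/v5.png",np.hstack([cv2.resize(w[90:330,96:416],(400,300)),cv2.resize(s[120:225,220:360],(400,300),interpolation=2)]))
print(ctrl.sense()["eef_pos"])
E
```

```text
time_s: 8.1
eef_pos: [490.8, -191.9, 164.1]
ee_rot: [0.001, -0.047, 0.999, -0.0]
force: [-0.8, -0.8, -0.4]
grip_width: 0.499
grip_force: 0.0
[ 490.71424627 -191.9036542   164.2630475 ]
```

View pics/v5.png

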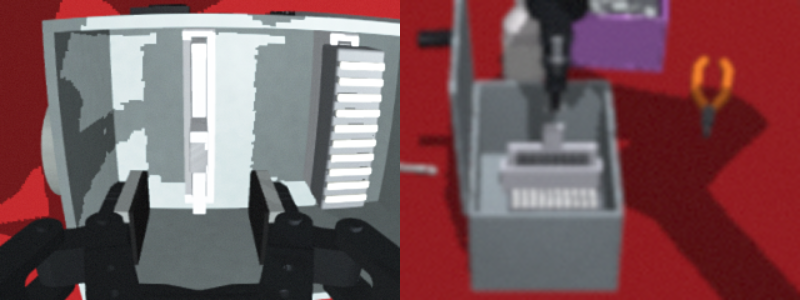

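```bash
python3 -m jog '[{"delta_pos":[0,0,-25],"angular":[0,0,0],"fingers":0.5},{"delta_pos":[0,0,-50],"angular":[0,0,0],"fingers":0.5},{"delta_pos":[0,0,-68],"angular":[0,0,0],"fingers":0.5},{"delta_pos":[0,0,-68],"angular":[0,0,0],"fingers":0.3},{"delta_pos":[0,0,-68],"angular":[0,0,0],"fingers":0},{"delta_pos":[0,0,-68],"angular":[0,0,0],"fingers":0},{"delta_pos":[0,0,-68],"angular":[0,0,0],"fingers":0},{"delta_pos":[0,0,-68],"angular":[0,0,0],"fingers":0},{"delta_pos":[0,0,-68],"angular":[0,0,0],"fingers":0}]' 60
```

```text
time_s: 9.32
eef_pos: [490.8, -192.1, 96.5]
ee_rot: [0.001, -0.047, 0.999, -0.001]
force: [0.9, 1.0, 7.2]
grip_width: 0.104
grip_force: 59.8
```

```bash
python3 -m jog '[{"delta_pos":[0,0,15],"angular":[0,0,0],"fingers":0},{"delta_pos":[0,0,30],"angular":[0,0,0],"fingers":0},{"delta_pos":[0,0,50],"angular":[0,0,0],"fingers":0},{"delta_pos":[0,0,75],"angular":[0,0,0],"fingers":0},{"delta_pos":[0,0,100],"angular":[0,0,0],"fingers":0},{"delta_pos":[0,0,130],"angular":[0,0,0],"fingers":0},{"delta_pos":[0,0,155],"angular":[0,0,0],"fingers":0},{"delta_pos":[-20,0,180],"angular":[0,0,0],"fingers":0},{"delta_pos":[-40,0,180],"angular":[0,0,0],"fingers":0},{"delta_pos":[-40,0,180],"angular":[0,0,0],"fingers":0}]'; python3 - <<'E'
from h import *
for n in("wrist","side","top"):
    c=cal(n);cv2.imwrite(f"pics/{n}6.png",c["pixels"])
w=cv2.imread("pics/wrist6.png");s=cv2.imread("pics/side6.png")
cv2.imwrite("pics/v6.png",np.hstack([cv2.resize(w,(400,300)),cv2.resize(s[60:225,200:420],(400,300),interpolation=2)]))
print(ctrl.sense()["eef_pos"],ctrl.sense()["force"])
E
```

```text
time_s: 10.58
eef_pos: [449.6, -191.6, 276.4]
ee_rot: [0.0, -0.047, 0.999, -0.0]
force: [0.1, -0.2, -1.1]
grip_width: 0.105
grip_force: 58.6
[ 450.55773715 -191.65779034  275.40736822] [ 0.50352721  0.25020594 -0.81051407]
```

View pics/v6.png

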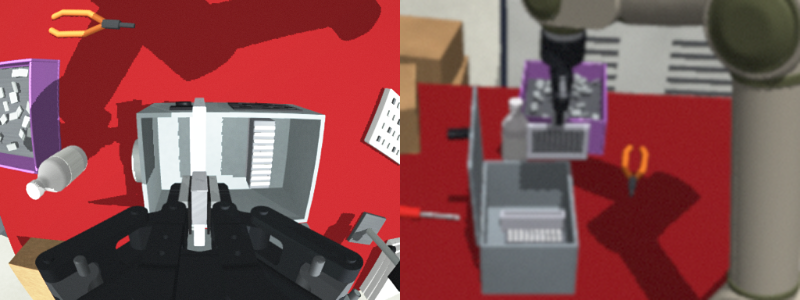

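```bash
python3 -m jog '[{"delta_pos":[0,30,5],"angular":[0,0,-0.1],"fingers":0},{"delta_pos":[0,80,5],"angular":[0,0,-0.28],"fingers":0},{"delta_pos":[0,130,5],"angular":[0,0,-0.46],"fingers":0},{"delta_pos":[0,180,5],"angular":[0,0,-0.64],"fingers":0},{"delta_pos":[0,230,5],"angular":[0,0,-0.82],"fingers":0},{"delta_pos":[0,280,5],"angular":[0,0,-1.0],"fingers":0},{"delta_pos":[0,330,5],"angular":[0,0,-1.18],"fingers":0},{"delta_pos":[5,380,0],"angular":[0,0,-1.36],"fingers":0},{"delta_pos":[10,430,0],"angular":[0,0,-1.54],"fingers":0},{"delta_pos":[15,480,0],"angular":[0,0,-1.7],"fingers":0}]'
python3 -m jog '[{"delta_pos":[2,20,0],"angular":[0,0,-0.1],"fingers":0},{"delta_pos":[5,35,-10],"angular":[0,0,-0.185],"fingers":0},{"delta_pos":[5,40,-20],"angular":[0,0,-0.185],"fingers":0},{"delta_pos":[5,40,-29],"angular":[0,0,-0.185],"fingers":0},{"delta_pos":[5,40,-29],"angular":[0,0,-0.185],"fingers":0}]'
python3 - <<'E'
from h import *
C={n:cal(n) for n in("wrist","side","top")}
for n in C:cv2.imwrite(f"pics/{n}7.png",C[n]["pixels"])
w=C["wrist"]["pixels"];s=cv2.imread("pics/side0.png");t=cv2.imread("pics/top0.png")
f=lambda im,x,y,w,h:cv2.resize(im[y:y+h,x:x+w],(400,300),interpolation=cv2.INTER_CUBIC)
cv2.imwrite("pics/v7.png",np.vstack([np.hstack([cv2.resize(w,(400,300)),f(C["side"]["pixels"],150,150,160,120)]),np.hstack([f(t,120,115,60,45),f(s,165,230,60,45)])]))
q=ctrl.sense();print(q["eef_pos"],q["ee_rot"],q["joints"],q["force"])
o=-np.array(C["wrist"]["R"]).T@np.array(C["wrist"]["t"]);print(o)
E
```

```text
time_s: 11.98
eef_pos: [465.2, 288.5, 275.0]
ee_rot: [-0.0, 0.702, 0.712, -0.0]
force: [0.5, 0.0, -1.1]
grip_width: 0.108
grip_force: 58.7
time_s: 12.6
eef_pos: [470.0, 325.7, 245.6]
ee_rot: [-0.0, 0.763, 0.646, -0.001]
force: [0.2, 0.1, -1.9]
grip_width: 0.103
grip_force: 58.7
[470.35122262 325.92770321 246.80761658] [1.39287079e-04 7.63140293e-01 6.46232715e-01 3.90396414e-04] [ 4.01328181e-01  4.18314570e-01  1.35262478e+00 -3.50121571e-05
  1.36982501e+00  5.66856340e-01] [ 0.07538163 -0.78550736 -2.01325581]
[482.00015752 398.24392696 371.56636511]
```

View pics/v7.png

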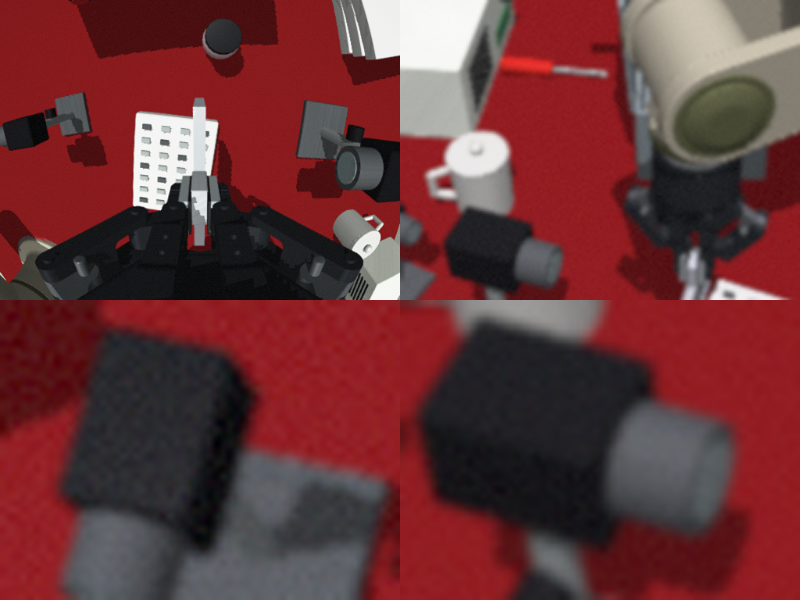

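```bash
python3 - <<'E'
from h import *
c=cal("wrist");S=cal("side")
def wray(p):
    v=np.array([p[0]-c["cx"],p[1]-c["cy"]]);r=np.hypot(*v);a=r/c["fx"]
    d=np.r_[np.sin(a)*v/r,np.cos(a)];R=np.array(c["R"]);return -R.T@np.array(c["t"]),R.T@d
g=cv2.GaussianBlur(cv2.cvtColor(c["pixels"],6),(3,3),0)
import sys
p=(352*1.28,170*1.28)
o,d=wray(p);print("wrist z190",(o+d*(190-o[2])/d[2]).round(1))
q=(165+313/6.667-.4,230+180/6.667-.4);print("side z190",onz(S,q,190).round(1))
o2,d2=ray(S,q);s=np.linalg.lstsq(np.c_[d,-d2],o2-o,rcond=None)[0];print("tri",o+s[0]*d,o2+s[1]*d2)
# foot corners seen by wrist, z=8
for p in[(302,101),(347,106),(337,160),(297,155)]:
    o,d=wray((p[0]*1.28,p[1]*1.28));print("foot",(o+d*(8-o[2])/d[2]).round(1))
# held plate bottom corner/ tab pixel rays at plate-plane: project expected mid, ends
R=np.array(c["R"]);t=np.array(c["t"])
tcp=ctrl.sense()["eef_pos"];ex=np.array([.218,.976,0])
def pw(X):
    v=R@X+t;a=np.arctan2(np.hypot(v[0],v[1]),v[2]);return np.array([c["cx"],c["cy"]])+c["fx"]*a*v[:2]/np.hypot(v[0],v[1])
for e in(-55,55):
  for z in(-90.5,-20.5):print("plate corner",e,z,(pw(tcp+e*ex+[0,0,z])/1.28).round(1))
E
```

```text
wrist z190 [621. 294. 190.]
side z190 [611.9 297.5 190. ]
tri [611.20099716 301.35207722 202.91731416] [609.73754526 305.06896429 199.685652  ]
foot [647.6 339.8   8. ]
foot [742.3 321.    8. ]
foot [719.2 219.7   8. ]
foot [632.4 245.7   8. ]
plate corner -55 -90.5 [196.4 202.6]
plate corner -55 -20.5 [195.6 245.4]
plate corner 55 -90.5 [202.3  98.1]
plate corner 55 -20.5 [204.  107.4]
```

```bash
python3 -m jog '[{"delta_pos":[15,-3,0],"angular":[0,0,-0.02],"fingers":0},{"delta_pos":[30,-5,0],"angular":[0,0,-0.054],"fingers":0},{"delta_pos":[42,-8,0],"angular":[0,0,-0.054],"fingers":0},{"delta_pos":[52,-9,0],"angular":[0,0,-0.054],"fingers":0},{"delta_pos":[58,-10,0],"angular":[0,0,-0.054],"fingers":0},{"delta_pos":[58,-10,0],"angular":[0,0,-0.054],"fingers":0},{"delta_pos":[58,-10,0],"angular":[0,0,-0.054],"fingers":0}]'
python3 - <<'E'
from h import *
C={n:cal(n) for n in("wrist","side","top")}
for n in C:cv2.imwrite(f"pics/{n}8.png",C[n]["pixels"])
w=C["wrist"]["pixels"];s=C["side"]["pixels"]
f=lambda im,x,y,w,h:cv2.resize(im[y:y+h,x:x+w],(400,300),interpolation=cv2.INTER_CUBIC)
cv2.imwrite("pics/v8.png",np.vstack([np.hstack([cv2.resize(w,(400,300)),f(s,150,205,120,90)]),np.hstack([f(w,380,150,100,75),f(C["top"]["pixels"],110,110,120,90)])]))
e=np.array([ctrl.sense()["eef_pos"] for _ in range(3)]);print(e,ctrl.sense()["ee_rot"])
E
```

```text
time_s: 13.72
eef_pos: [527.8, 316.4, 246.3]
ee_rot: [-0.0, 0.78, 0.626, -0.0]
force: [-0.2, 0.2, -1.9]
grip_width: 0.105
grip_force: 58.7
[[527.87147884 316.39225303 246.4494496 ]
 [527.87147884 316.39225303 246.4494496 ]
 [527.87147884 316.39225303 246.4494496 ]] [1.68525866e-05 7.80148288e-01 6.25594633e-01 5.97437674e-05]
```

View pics/v8.png

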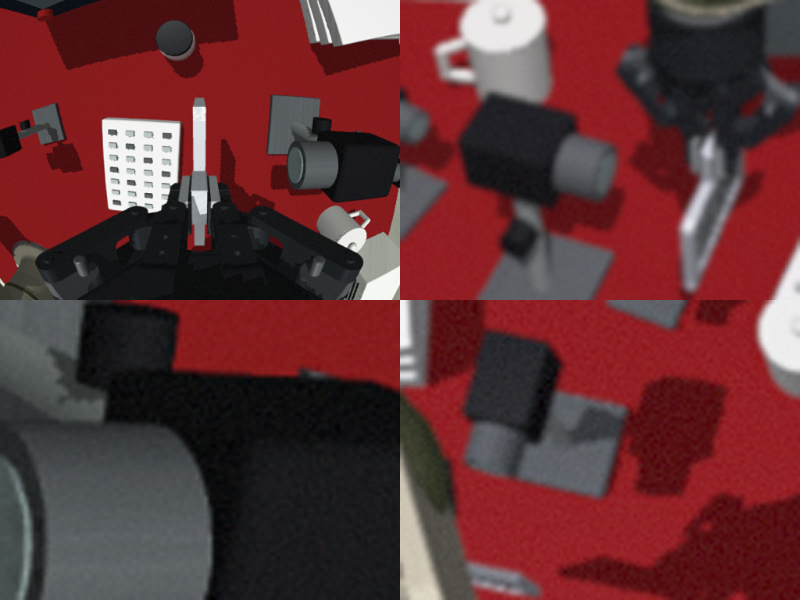

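```bash
python3 - <<'E'
from h import *
c=cal("wrist");S=cal("side")
def wray(p):
    v=np.array([p[0]-c["cx"],p[1]-c["cy"]]);r=np.hypot(*v);a=r/c["fx"]
    d=np.r_[np.sin(a)*v/r,np.cos(a)];R=np.array(c["R"]);return -R.T@np.array(c["t"]),R.T@d
R=np.array(c["R"]);t=np.array(c["t"]);tcp=ctrl.sense()["eef_pos"];ex=np.array([.218,.976,0]);ey=np.array([.976,-.218,0])
def pw(X):
    v=R@X+t;a=np.arctan2(np.hypot(v[0],v[1]),v[2]);return np.array([c["cx"],c["cy"]])+c["fx"]*a*v[:2]/np.hypot(v[0],v[1])
def ps(X):
    v=np.array(S["R"])@X+np.array(S["t"]);return np.array([S["cx"],S["cy"]])+S["fx"]*v[:2]/v[2]
for p in[(300,167),(299,167),(301,168)]:
    o,d=wray((p[0]*1.28,p[1]*1.28));X=o+d*(190-o[2])/d[2];print("lens",X.round(1),"rel tcp: along",((X-tcp)@ey).round(1),"lat",((X-tcp)@ex).round(1))
for L in [(611,296,190),(616,296,190),(621,294,190)]:
    L=np.array(L,float);fc=[L+22*(np.cos(a)*ex+np.sin(a)*np.array([0,0,1])) for a in np.linspace(0,6.28,24)]
    w=np.array([pw(x)/1.28 for x in fc]);s=np.array([(ps(x)-[150,205])/.3+[400,0] for x in fc])
    print(L,"wrist x",w[:,0].min().round(),w[:,0].max().round(),"y",w[:,1].min().round(),w[:,1].max().round(),"side x",s[:,0].min().round(),s[:,0].max().round(),"y",s[:,1].min().round(),s[:,1].max().round())
for e in(-55,55):
  for z in(-90.5,-20.5):
    X=tcp+e*ex+[0,0,z];print("plate",e,z,(pw(X)/1.28).round(1),((ps(X)-[150,205])/.3+[400,0]).round(0))
E
```

```text
lens [616.5 295.5 190. ] rel tcp: along 91.0 lat -1.0
lens [615.5 295.8 190. ] rel tcp: along 89.9 lat -1.0
lens [617.5 294.3 190. ] rel tcp: along 92.2 lat -2.0
[611. 296. 190.] wrist x 286.0 305.0 y 143.0 192.0 side x 595.0 618.0 y 142.0 199.0
[616. 296. 190.] wrist x 290.0 310.0 y 142.0 191.0 side x 588.0 612.0 y 141.0 199.0
[621. 294. 190.] wrist x 295.0 316.0 y 143.0 191.0 side x 582.0 606.0 y 139.0 196.0
plate -55 -90.5 [199.4 202.8] [739. 174.]
plate -55 -20.5 [199.5 245.6] [738. 114.]
plate 55 -90.5 [199.5  98.2] [689. 289.]
plate 55 -20.5 [199.7 107.5] [685. 231.]
```

```bash
python3 -m jog '[{"delta_pos":[0,-1,-1],"angular":[0,0,0],"fingers":0},{"delta_pos":[0,-1,-1],"angular":[0,0,0],"fingers":0},{"delta_pos":[0,-1,-1],"angular":[0,0,0],"fingers":0},{"delta_pos":[0,-1,-1],"angular":[0,0,0],"fingers":0},{"delta_pos":[0,-1,-1],"angular":[0,0,0],"fingers":0},{"delta_pos":[0,-1,-1],"angular":[0,0,0],"fingers":0}]'; python3 -c "
from rig import ctrl
print(ctrl.finish_job())"
```

```text
time_s: 14.72
eef_pos: [528.1, 315.2, 245.3]
ee_rot: [0.0, 0.78, 0.625, -0.0]
force: [0.3, 1.0, -2.2]
grip_width: 0.108
grip_force: 58.7
the job is handed in; nothing more can be done
None
```

The job is handed in at 14.7 s: the flap is left leaning back, the cartridge is still in its slot, and the gripper holds the mesh plate upright and square to the largest camera's lens, by my measurements about 90 mm out and within about 2 mm of lens centre and height.

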